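# Set a sprung side clamp in a T-slot and lock it

## Robot

A 6-joint arm with a two-finger parallel gripper is mounted at the origin on the work surface. World frame = base frame: x ahead of the robot, y to its left, z up, the work surface at z = 0. Lengths are in mm, angles in rad, forces in N, time in s.
With the tool pointing down it reaches from about 300 to 775 mm from the base axis. Payload 14.6 kg.
Tool frame: the origin (TCP) lies between the finger pads; the fingertips stand 25 mm ahead of it and the grasp point (between the pads) lies 6 mm ahead of it; z points along the fingers, y is the line along which they close (so a half turn about z gives the same grasp; the last joint's range is limited). The gripper opens to 94 mm and grips with 3 to 60 N. Pads are 16 mm wide; open, the fingers measure 119 mm over their backs; the gripper's body (75 mm by 177 mm) begins 78 mm behind the grasp point.
Start: joints at [-0.067, 0.3, 1.521, -0, 1.321, -0.067], TCP at [549.99, -0.002, 230.446] pointing down, gripper open.
Joint ranges: [-3.03, 3.03], [-0.79, 2.21], [0.23, 2.52], [-1.04, 4.18], [0, 3.07], [-2.55, 2.55]. Speed limits (rad/s): [2.22, 2.22, 2.57, 3.14, 3.14, 3.14].

## Interface

Orientations are given as [roll, pitch, yaw] about the fixed x, y, z axes, in that order (R = Rz(yaw) Ry(pitch) Rx(roll)).
In Python, from cell import manip gives the robot as it stands. The module is installed in compiled form; this text tells all that it offers.
- The arm moves only by the tool step_arm, never from a script. Its argument "series" is one flat list of numbers, 5 for each row, row after row: the shift along the world's x, y, z in mm, then the turn about the world's z in rad, then the closure, from 0 (fully open) to 1 (shut). In form: [dx, dy, dz, spin, jaw, dx, dy, dz, spin, jaw, ...]. A call has 1 to 20 rows; each row shifts and turns the commanded pose from where the row before left it; what a row does not reach is not made up. A row lasts 1/8 s, in which the tool goes at most 62.5 mm and 10.7 degrees, less where a joint would pass 70% of its speed; a pose out of reach is approached as far as the arm can. A call is refused whole if a number of a shift passes 62.5 or a number of a turn 0.188, either way. A call with a gripper value outside its range is refused whole. The fingers move at their own pace and stop on an object; "squeeze" is the grip in N (left out, the last holds). Time passes only in rows, so rows that do not move let the fingers close. It gives the time, the measured TCP pose, the force, the opening and the grip force at its end, in the units of the state.
- manip.read_state(): the state, without advancing time (a new reading comes with each control period).
- manip.camera(name): name is "scene" or "side" or "wrist"; returns (picture, depth): 384x512x3 uint8, blue, green, red; 384x512 float32, mm along the optical axis (not along the pixel's ray), 0 where there is no reading.
- manip.camera_info(name): a dict with "fovy" (degrees; the focal length in pixels is half the picture's height over the tangent of half this angle, whatever the lens; pixels are square), "cx", "cy" (the principal point, pixels), "k1" (the pictures are not rectified: a ray, as slopes to the right and down, at radius r is drawn at 1 + k1 r^2 times it, then the intrinsics apply), "eye" and "orientation" of the camera in the world. Camera axes: x right, y down, z forward; pixel columns grow to the right and rows downward; lengths in mm; the calibration is good to about 2 mm. A picture is of the moment at which its call begins: read the wrist's pose just before it. camera_info takes no time and is no camera call; for the wrist camera it gives the pose at the moment of the call.
- manip.sign_off(): hands the job in; it is judged then, once.
The state is a dict: "clock": time; "joints": joint angles; "qd": joint speeds; "effort": joint torques, N m; "eef_pos": TCP position; "eef_rot": TCP orientation; "wrist_force": force on the tool from outside, world axes, zero at the start; "moment": the same for the moment, N m; "finger_gap": finger opening in mm; "finger_force": force on a finger pad.
Only numpy, scipy, OpenCV 4.12 (cv2) and the standard library are available. Lean on these libraries where they do the work, as an engineer would, in place of code of your own. Each camera call takes 0.05 s, during which the arm holds its last target. There are 200 camera calls.

## Task

Take the spring-pin side clamp off its wooden rest, drop its T-head and keys into the T-slot under the workpiece, a little way from the workpiece, and slide it along, pin first, until the pin has pushed the workpiece square against the fixed end stop and is itself about half-way in. Holding it there, press the black handle down, turn it a quarter turn clockwise and let it spring up, so that the clamp stays locked with the pin bearing on the workpiece. Push gently, never ram the workpiece, and leave the other things on the bench alone.

Things in the scene. Friction and masses are not known exactly. Their poses are not given: they have to be found in the camera images.
- clamp: Loose side clamp, 0.4 kg: aluminium block 80 x 36 x 30 mm (x, y, z), origin at the centre of its underside, z up. A spring pin sticks out of its +x face. Two keys 12 mm wide, 6 mm deep (x = -38 to -18 and 18 to 38 mm) and the T-head of the stud (x = y = 0) stick out below. It starts on the wooden rest, 22 mm above the bench.
- grip (a point): Point to grip on the clamp's handle, on the stud axis, 73 mm above the block's underside until pressed. Handle: upright flat black bar 46 mm long, 12 mm thick, 37 mm high (49 to 86 mm above the underside), on a round hub 24 mm wide; a spring and 14 mm of free room between hub and block. Its x axis lies along the bar, which is parallel to the T-head: along the block's x when unlocked, across it when locked.
- stud (a joint): How far the handle and stud are pressed down in the block, m: 0 free, 0.0125 end of travel. Spring: 7 N to start it, plus 0.8 N per mm. The T-head (24 x 11 mm, 6 mm high) lies just under the block at 0; it must be down 8 mm to get under the slot's lips, so press about 10 to 11 mm to turn it. When it is turned and let go it springs up against the lips (reads about 0.008) and holds the clamp down.
- handle (a joint): Turn of the handle and T-head, rad: 0 unlocked (along the slot), 1.571 locked (across it, at its end stop). It grows clockwise as seen from above, and turns stiffly (0.05 N m).
- pinbase (a point): Where the steel spring pin (10 mm thick, smooth round end) leaves the clamp block's +x face, at height 19 mm. The pin sticks out 12 mm when free and can be pushed in 8 mm; half-way is 4 mm. Its spring takes 4 N to start, more than it takes to push the workpiece along, plus 1 N per mm, so half-way is 8 N (want 6 to 10). Bear down with some 5 N on the handle while sliding, or the block, pushed high up, tips.
- plate: Steel fixture plate fixed on the bench, 360 x 160 x 30 mm (x, y, z), origin at the centre of its underside, z up. Two T-slots run its whole length along x, centred on y = +32 mm and y = -32 mm: 14 mm wide at the top, lips 8 mm thick, 28 mm wide and 12 mm high below. The workpiece and the end stop are on the y = +32 mm slot, the end stop towards +x, fixed, 70 mm wide, 30 mm high; its place along the slot is not measured.
- work: Loose milled aluminium workpiece on the plate, 54 x 70 x 28 mm (x, y, z), 0.24 to 0.39 kg, origin at the centre of its underside, its x roughly along the plate's x. It lies over the y = +32 mm slot, 5 to 45 mm short of the end stop, free to slide on the plate.
- wrench: Steel adjustable wrench lying on the bench, 210 mm long: leave it.
- pot: White plastic pot with a brush in it, 86 mm wide, 85 mm high: leave it.
- file: Flat file with a black handle, 315 mm long, on the bench: leave it.
- stepblock: Steel step block, 48 x 28 x 37 mm, loose on the plate's other side (y about -52 mm): leave it.
- nut: Large steel nut, 27 mm wide, on the bench: leave it.
- offcut: Flat steel offcut, 75 x 35 x 12 mm, on the bench: leave it.
- hexbolt: Bolt 85 mm long, lying on the bench: leave it.
Things that resemble listed ones, but are neither listed nor needed, are in the scene too. What is shaped like the clamp but red or yellow is not meant.

How it is judged:
By the outcome, as a careful person would: the job done as asked, in the order asked, and still so for the second after the job is handed in, with the robot touching nothing.
It also fails if it takes over 67 s, if anything falls off the work surface, if the arm or the gripper's body presses on something with over 40 N, if the wrist force passes 120 N, or if a joint passes its speed limit or range.

## Working session

There is one attempt and no reset: what is moved stays moved. The work goes in short steps, Python scripts to look and compute and a tool call to move; the robot and the scene stay as the last step left them, time stands still between calls to the robot, and variables do not carry over. Pictures are saved under pics/ and viewed, at most 11 in all, crops included, and the job is handed in when it is done.

Besides the shell and the picture viewer there is one more tool, called as name(argument=value, ...), one argument or row to a line, values as JSON. step_arm: Moves the arm, as the interface text tells. Its arguments: {"type":"object","properties":{"series":{"type":"array"},"squeeze":{"type":"number"}},"required":["series"]}

```bash
mkdir -p pics
cat > h.py <<'E'
import numpy as np, cv2
from cell import manip
from scipy.spatial.transform import Rotation as R
def info(n):
    i=manip.camera_info(n); f=192/np.tan(np.radians(i['fovy'])/2); o=np.array(i['orientation'],float)
    Rm=o if o.shape==(3,3) else R.from_euler('xyz',o).as_matrix() if o.size==3 else None
    return i,f,Rm,np.array(i['eye'],float)
def rays(I,uv):
    i,f,Rm,e=I; uv=np.atleast_2d(np.array(uv,float))
    d=(uv-[i['cx'],i['cy']])/f; s=d.copy()
    for _ in range(20): s=d/(1+i['k1']*(s**2).sum(1,keepdims=True))
    return np.c_[s,np.ones(len(s))]@Rm.T
def onz(I,uv,z):
    r=rays(I,uv); e=I[3]; return e+r*((z-e[2])/r[:,2])[:,None]
def pts(I,uv,dep):
    uv=np.atleast_2d(uv); d=dep[uv[:,1].astype(int),uv[:,0].astype(int)]
    return I[3]+rays(I,uv)*d[:,None]
E
python3 - <<'E'
from h import *
for n in ('scene','side','wrist'):
    I=info(n); p,d=manip.camera(n); print(I[0]); cv2.imwrite(f'pics/{n}0.png',p); np.savez(f'{n}0.npz',p=p,d=d)
print(manip.read_state())
a=[cv2.imread(f'pics/{n}0.png') for n in ('scene','side')]
E
```

```text
{'fovy': 46.21608623962489, 'cx': 253.00493146452843, 'cy': 186.36586761592886, 'k1': -0.17785448381880015, 'eye': array([1263.40010113, -129.13981457, 1201.08425336]), 'orientation': array([-2.58120652,  0.00539734,  1.41754846])}
{'fovy': 47.44107182524409, 'cx': 256.0944524533415, 'cy': 194.68786838424654, 'k1': -0.02037680872232751, 'eye': array([  488.93129307, -1005.31002558,   633.48188154]), 'orientation': array([-2.0945082 ,  0.01045138, -0.07258273])}
{'fovy': 63.09852078821185, 'cx': 257.35869516297305, 'cy': 188.5962214261502, 'k1': -0.08315393052845481, 'eye': array([550.69570486,  70.08980349, 384.4160399 ]), 'orientation': array([2.89660015e+00, 1.98710608e-03, 7.00572001e-04])}
{'clock': 0.15, 'joints': array([-6.66110535e-02,  3.00321471e-01,  1.52141862e+00,  4.86517502e-06,
        1.32071508e+00, -6.66433195e-02]), 'qd': array([-8.38946440e-04,  2.64792871e-04, -2.33517085e-03, -8.75450094e-04,
        1.77564774e-06, -1.63851952e-03]), 'effort': array([-2.50185103e-04, -5.31960297e+01, -3.52822959e+01,  7.07691838e-02,
        2.35654798e-02, -3.66386917e-05]), 'eef_pos': array([5.49825089e+02, 3.81585810e-03, 2.30037133e+02]), 'eef_rot': array([-3.14073237e+00, -6.21406445e-05,  1.57082736e+00]), 'wrist_force': array([-0.50738902, -1.22436772, -0.78468414]), 'moment': array([ 0.0233131 ,  0.0088399 , -0.01710296]), 'finger_force': 0.0, 'finger_gap': 93.87449872384246}
```

View pics/scene0.png

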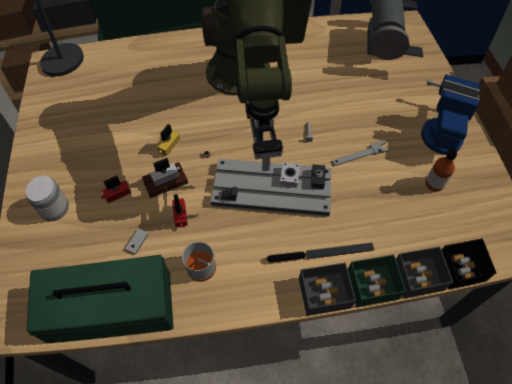

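View pics/side0.png

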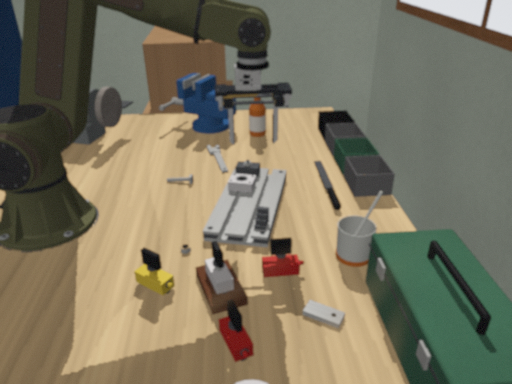

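The scene picture shows the clamp on its rest at about (165,177) and the plate centred near (272,185). The workpiece is at (290,172), the end stop at (318,176) and the step block at (229,193). In the side view the clamp is at (219,270).

Run:
```python
from h import *
I=info('scene'); z=np.load('scene0.npz'); 
for nm,uv in dict(clampblk=(165,175),handle=(161,164),plTL=(217,160),plTR=(331,168),plBR=(330,213),plBL=(211,206),work=(290,165),stop=(319,168),red=(180,210)).items(): print(nm,pts(I,[uv],z['d']).round(0))
p=cv2.resize(z['p'][120:260,90:350],None,fx=3,fy=3,interpolation=2); cv2.imwrite('pics/c1.png',p)
```

```text
clampblk [[ 469. -287.   56.]]
handle [[ 460. -291.  103.]]
plTL [[ 400. -122.    3.]]
plTR [[488. 241.   0.]]
plBR [[649. 197.  -0.]]
plBL [[ 570. -159.    4.]]
work [[497.  98.  62.]]
stop [[521. 185.  61.]]
red [[ 602. -249.   60.]]
```

View pics/c1.png

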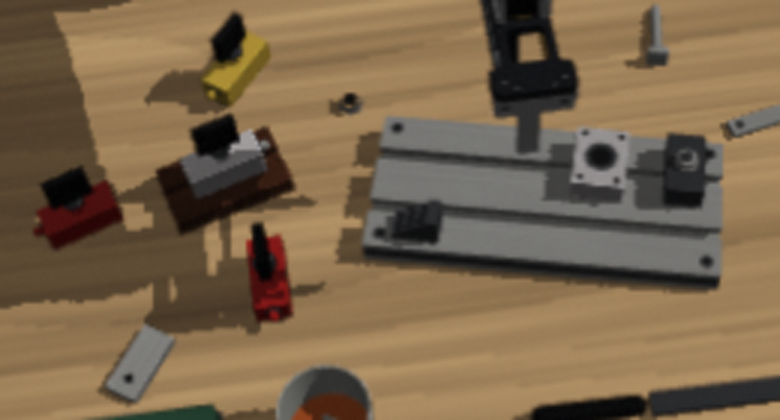

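View pics/wrist0.png

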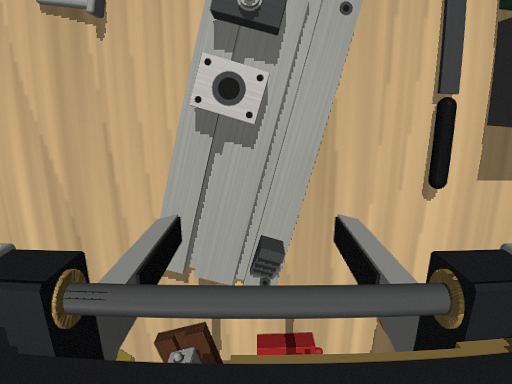

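The wrist view shows the plate with the workpiece hole at (229,88), the end stop near (247,12), the near end of the slot at about (185,270) and the step block at (266,255).

```bash
cat >> h.py <<'E'
def cloud(n):
    I=info(n); p,d=manip.camera(n); v,u=np.mgrid[:384,:512]; uv=np.c_[u.ravel(),v.ravel()]
    P=(I[3]+rays(I,uv)*d.reshape(-1,1)).reshape(384,512,3); P[d==0]=np.nan
    return p,P
def rect(X):
    X=np.asarray(X,np.float32); 
    return cv2.minAreaRect(X)
E
python3 - <<'E'
from h import *
p,P=cloud('wrist'); np.savez('w1.npz',p=p,P=P)
z=P[...,2]
for uv in [(229,88),(205,60),(250,65),(260,115),(300,150),(220,160),(207,180),(180,240),(400,250),(250,25),(270,25)]: print(uv,P[uv[1],uv[0]].round(1))
m=(z>50)&(z<64); m[:200:,:]&=True; m[200:]=False; m[:35]=False; m[:, :150]=False; m[:,330:]=False
n,l,s,c=cv2.connectedComponentsWithStats(m.astype(np.uint8))
for i in range(1,n):
    if s[i,4]>200: print(s[i],rect(P[l==i][:,:2]),np.nanmedian(P[l==i][:,2]))
# plate edges: left/right boundary points at z~30
for lo,hi in((20,200),):
  L=[];Rr=[]
  for v in range(lo,hi,3):
    k=np.where((z[v]>25)&(z[v]<35))[0]
    if len(k): L.append(P[v,k[0]]);Rr.append(P[v,k[-1]])
  for Q in(L,Rr):
    Q=np.array(Q); f=cv2.fitLine(Q[:,:2].astype(np.float32),cv2.DIST_HUBER,0,.01,.01).ravel(); print(f, np.median(Q[:,2]))
E
```

```text
(229, 88) [521.6  92.6  58. ]
(205, 60) [498.3 119.7  58.9]
(250, 65) [542.1 118.5  30.6]
(260, 115) [553.   65.6  30.5]
(300, 150) [598.5  26.8  30.3]
(220, 160) [507.5  15.4  31.6]
(207, 180) [488.2 -12.6  10.3]
(180, 240) [503.2  -6.4 208.2]
(400, 250) [ 744.4 -112.     0. ]
(250, 25) [542.5 156.3  42.7]
(270, 25) [562.3 151.9  60. ]
[ 190   52   80   72 3793] ((521.08447265625, 92.34794616699219), (54.644691467285156, 70.05308532714844), 73.10956573486328) 58.36534977335003
[2.5136614e-01 9.6789205e-01 4.6585577e+02 7.1817467e+01] 30.286797116382957
[9.326616e-01 3.607525e-01 7.421174e+02 6.912095e+01] 30.002604201706816
```

step_arm(
  series=[-10,-40,0,0,0,-20,-62,0,0,0,-20,-62,0,0,0,-20,-62,0,0,0,-10,-62,0,0,0,0,-30,0,0,0,0,0,0,0,0,0,0,0,0,0],
)

```text
clock: 1.2
eef_pos: [472.6, -309.3, 230.3]
eef_rot: [-3.141, -0.0, 1.571]
wrist_force: [-0.8, 0.0, -0.4]
finger_gap: 94.3
finger_force: 0.0
```

Run:
```python
from h import *
p,P=cloud('wrist'); np.savez('w2.npz',p=p,P=P); cv2.imwrite('pics/w2.png',p)
z=P[...,2]
for lo,hi in((46,56),(95,115),(17,25)):
  m=(z>lo)&(z<hi); m[250:]=False
  n,l,s,c=cv2.connectedComponentsWithStats(m.astype(np.uint8))
  for i in range(1,n):
    if s[i,4]>80: print(lo,s[i],rect(P[l==i][:,:2]),np.nanmedian(P[l==i][:,2]))
# slot from w1
d=np.load('w1.npz');P=d['P'];z=P[...,2]
D=np.array([.2514,.9679]);N=np.array([-D[1],D[0]]);A=[];B=[]
for v in range(130,235,3):
  w=P[v]; k=np.where((abs((w[:,:2]-[512.3,59.7])@N)<14)&(w[:,2]<36))[0]
  g=k[w[k,2]<27]
  if len(g)>2: A.append(P[v,g[0]-1]);B.append(P[v,g[-1]+1])
for Q in(A,B):
  Q=np.array(Q); print(len(Q),cv2.fitLine(Q[:,:2].astype(np.float32),cv2.DIST_HUBER,0,.01,.01).ravel(),((Q[:,:2]-[512.3,59.7])@N).round(1),np.median(Q[:,2]))
```

```text
46 [487  54  25  73 383] ((737.2857055664062, -213.8735809326172), (27.812822341918945, 78.0011978149414), 8.966390609741211) 51.05133267228973
46 [358 117  21   6  89] ((589.52001953125, -247.0960693359375), (19.51899528503418, 5.303449630737305), 1.3806594610214233) 54.847551968728794
46 [ 213  121   56   80 1557] ((455.06243896484375, -291.8931884765625), (36.23634719848633, 81.89228057861328), 18.133825302124023) 52.09450246804596
46 [107 136  19  15 107] ((323.05096435546875, -269.34967041015625), (7.779157638549805, 21.846500396728516), 48.8074951171875) 54.8922509116606
46 [493 170  19  79 472] ((765.3279418945312, -350.13458251953125), (98.87030029296875, 5.179546356201172), 88.78076171875) 50.79188176205696
95 [225 145  27  52 723] ((455.458984375, -292.6805114746094), (12.181497573852539, 45.82905960083008), 18.11642074584961) 107.9166406790356
17 [471  57  26  68 258] ((739.545654296875, -212.3985595703125), (30.18578338623047, 78.0850601196289), 6.4645256996154785) 20.728586560587104
17 [ 235   98   55  112 2175] ((479.4484558105469, -290.03509521484375), (29.501079559326
[... 294 characters left out ...]
4453125, 129.87303161621094), 17.21796417236328) 22.125645199780394
17 [476 165  23  85 397] ((765.2991943359375, -356.5028381347656), (114.8973159790039, 7.18533182144165), 87.51466369628906) 21.319314464462195
35 [ 2.5423065e-01  9.6714360e-01  4.8404327e+02 -1.6756758e+01] [8.  8.1 8.5 7.8 8.  7.6 8.  8.2 8.5 7.8 7.9 8.5 7.9 8.1 7.6 7.8 7.9 8.3
 7.8 7.9 8.4 8.8 8.  8.4 8.9 8.  8.4 8.9 8.  8.6 8.8 8.1 8.5 8.1 8.3] 30.04292828645447
35 [ 2.5482413e-01  9.6698743e-01  5.0100958e+02 -1.0339240e+01] [-6.4 -7.1 -6.6 -6.5 -7.2 -7.  -6.7 -6.3 -7.2 -6.7 -6.5 -7.2 -6.8 -6.5
 -7.3 -7.  -6.6 -6.3 -7.2 -6.7 -6.5 -7.1 -6.8 -6.6 -6.1 -6.9 -6.6 -6.3
 -7.  -6.6 -6.3 -5.9 -6.8 -6.4 -6. ] 30.030174217410604
```

View pics/w2.png

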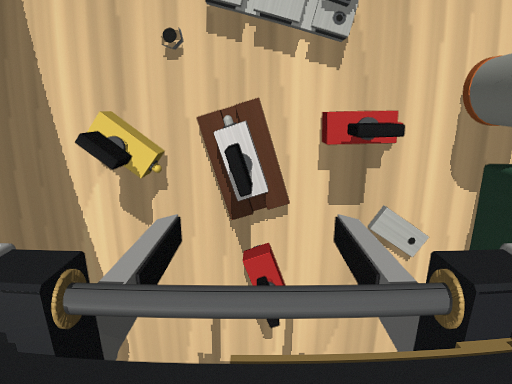

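The clamp is at (240,165), with the pin pointing up in the image at (228,120) and the black handle at (238,170). The decoys are yellow at (120,145) and red at (360,128) and (265,285).

Run:
```python
from h import *
s=manip.read_state();print(s['clock'],s['eef_pos'],s['eef_rot'],s['qd'].round(3))
p,P=cloud('wrist'); z=P[...,2]
for lo,hi in((95,115),(104,112),(46,56)):
  m=(z>lo)&(z<hi); m[250:]=False
  n,l,st,c=cv2.connectedComponentsWithStats(m.astype(np.uint8))
  for i in range(1,n):
    if st[i,4]>200: print(lo,st[i],rect(P[l==i][:,:2]),np.nanmedian(P[l==i][:,2]))
```

```text
1.25 [ 472.70288928 -309.08476565  230.44474407] [-3.14155322e+00 -2.61972155e-04  1.57179045e+00] [ 0.008 -0.004 -0.     0.    -0.    -0.003]
95 [224 145  28  52 723] ((455.4713439941406, -292.76739501953125), (12.174901008605957, 46.126590728759766), 18.118953704833984) 107.94372047464071
104 [224 146  28  51 671] ((455.4707946777344, -292.7681579589844), (12.172938346862793, 46.12636947631836), 18.1281795501709) 108.01876528601332
46 [487  54  25  73 391] ((736.3983154296875, -212.30169677734375), (26.73985481262207, 77.26644897460938), 4.98298978805542) 51.258383443615855
46 [ 213  121   55   80 1560] ((455.2386779785156, -291.9166564941406), (36.21660614013672, 82.33709716796875), 18.38257598876953) 52.11817956491956
46 [492 170  20  80 475] ((765.3446655273438, -350.44525146484375), (99.99185180664062, 6.003340721130371), 87.78733825683594) 50.8218042290348
```

step_arm(
  series=[-9,8,-20,0.158,0,-8,8,-30,0.158,0,0,0,-30,0,0,0,0,-20,0,0,0,0,0,0,0,0,0,0,0,0],
  squeeze=40,
)

```text
clock: 2.05
eef_pos: [456.0, -293.9, 131.5]
eef_rot: [3.141, 0.001, 1.887]
wrist_force: [0.6, -0.1, 1.3]
finger_gap: 94.0
finger_force: 0.0
```

step_arm(
  series=[-0.5,1,-15,0,0,0,0,-11,0,0,0,0,-4.5,0,0,0,0,0,0,0,0,0,0,0,0.6,0,0,0,0,0.8,0,0,0,0,1,0,0,0,0,1,0,0,0,0,1,0,0,0,0,1],
  squeeze=30,
)

```text
clock: 3.3
eef_pos: [455.0, -293.2, 99.9]
eef_rot: [-3.142, -0.0, 1.887]
wrist_force: [-0.2, 0.1, -0.1]
finger_gap: 37.4
finger_force: 0.0
```

step_arm(
  series=[0,0,0,0,1,0,0,0,0,1,0,0,0,0,1,0,0,0,0,1,0,0,0,0,1,0,0,0,0,1],
)

```text
clock: 4.05
eef_pos: [455.0, -293.1, 99.9]
eef_rot: [-3.142, -0.0, 1.887]
wrist_force: [0.3, -0.3, -0.1]
finger_gap: 12.3
finger_force: 30.0
```

step_arm(
  series=[0,0,5,0,1,0,0,15,0,1,0,0,30,0,1,0,0,20,0,1,5,30,0,-0.1,1,7,45,0,-0.1,1,7,50,0,-0.1,1,7,50,0,-0.1,1,7,50,0,-0.1,1,5,40,0,-0.0736,1,2,20,0,0,1,0,5,0,0,1,0,0,0,0,1,0,0,0,0,1,0,0,0,0,1],
)

```text
clock: 5.92
eef_pos: [494.9, -3.8, 170.0]
eef_rot: [-3.142, 0.0, 1.312]
wrist_force: [-0.2, -0.2, -3.3]
finger_gap: 11.8
finger_force: 30.0
```

Run:
```python
from h import *
s=manip.read_state();print(s['clock'],s['eef_pos'],s['eef_rot'],s['qd'].round(3),s['finger_gap'],s['wrist_force'])
p,P=cloud('wrist'); np.savez('w3.npz',p=p,P=P); cv2.imwrite('pics/w3.png',p)
```

```text
5.925 [494.93594146  -3.76754675 169.99451008] [-3.14154239e+00  4.46683643e-05  1.31229240e+00] [ 0.004  0.001 -0.     0.     0.001  0.001] 11.832142519321359 [-0.15989103 -0.21980359 -3.28232629]
```

View pics/w3.png

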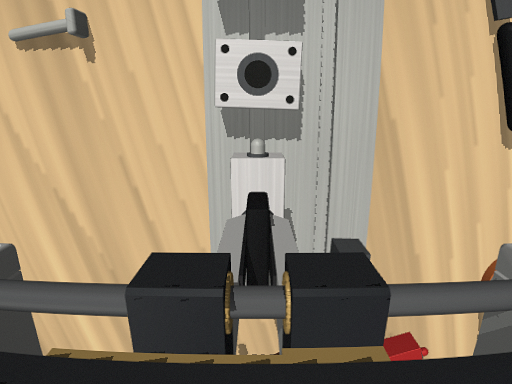

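The clamp is held straight above the slot, its block at (258,185) and its pin at (258,146). The workpiece is ahead at (258,73), and the step block is at (348,247), clear to the right.

```bash
cat > m.py <<'E'
from h import *
D=np.array([.2545,.9671]);N=np.array([-D[1],D[0]])
def lat(f): # two-side edges per row of mask -> lateral
    pass
def meas(P,blk):
    z=P[...,2]; xy=P[...,:2]; S=xy@D; L=xy@N+479.7
    m=(z>blk-4)&(z<blk+4)&(abs(L)<25); m[225:]=False
    A=[];B=[]
    for v in range(150,215):
        k=np.where(m[v])[0]
        if len(k)>10: A.append((S[v,k[0]],L[v,k[0]]));B.append((S[v,k[-1]],L[v,k[-1]]))
    for n,Q in(('blkL',A),('blkR',B)):
        Q=np.array(Q)
        if len(Q)>4: print(n,len(Q),'s',Q[[0,-1],0].round(1),'lat med',np.median(Q[:,1]).round(2),'slope',np.polyfit(Q[:,0],Q[:,1],1)[0].round(4))
    if m.any(): print('blk front s',np.nanmax(S[m]).round(1),'z',np.nanmedian(z[m]).round(1))
    A=[];B=[]
    for v in range(0,240):
        g=np.where((z[v]<27)&(abs(L[v])<11))[0]
        if len(g)>3 and abs(z[v,g[0]-1]-30)<2 and abs(z[v,g[-1]+1]-30)<2:
            A.append((S[v,g[0]-.0],L[v,g[0]-1]/2+L[v,g[0]]/2));B.append((S[v,g[-1]],L[v,g[-1]+1]/2+L[v,g[-1]]/2))
    for n,Q in(('slotL',A),('slotR',B)):
        Q=np.array(Q)
        if len(Q)>4: print(n,len(Q),'s',Q[:,0].min().round(),Q[:,0].max().round(),'lat',np.median(Q[:,1]).round(2),'fit at s=150',np.polyval(np.polyfit(Q[:,0],Q[:,1],1),150).round(2),np.polyfit(Q[:,0],Q[:,1],1)[0].round(4))
    w=(z>55)&(z<61)&(abs(L)<45)
    if w.any():
        n,l,st,c=cv2.connectedComponentsWithStats(w.astype(np.uint8))
        for i in range(1,n):
            if st[i,4]>300:
                q=l==i; r=rect(np.c_[S[q],L[q]]); print('z58 comp s',np.nanmin(S[q]).round(1),np.nanmax(S[q]).round(1),'L',np.nanmin(L[q]).round(1),np.nanmax(L[q]).round(1),r)
E
python3 - <<'E'
from m import *
P=np.load('w3.npz')['P']; z=P[...,2]
print(z[185,240],z[250,258],z[200,258]); meas(P,z[185,240])
p,P=cloud('wrist')
k=(z[:,248:268]>125).any(1); print('rows hi',np.where(k)[0][:3])
p,Q=cloud('scene'); zz=Q[...,2]; L=Q[...,:2]@N+479.7; S=Q[...,:2]@D
for nm,lo,hi in(('wk/stop top',56,62),):
  w=(zz>lo)&(zz<hi)&(abs(L)<40)&(S>150)&(S<360)
  n,l,st,c=cv2.connectedComponentsWithStats(w.astype(np.uint8))
  for i in range(1,n):
    if st[i,4]>40: q=l==i; print(nm,st[i],S[q].min(),S[q].max(),L[q].min(),L[q].max(),rect(np.c_[S[q],L[q]]))
E
```

```text
122.764285599349 178.81112289300415 161.35400714042711
blkL 58 s [162.8 124.1] lat med 16.96 slope -0.0227
blkR 58 s [162.8 124.3] lat med -18.2 slope 0.0102
blk front s 164.7 z 122.2Traceback (most recent call last):
  File "<stdin>", line 3, in <module>
  File "m.py", line 20, in meas
    A.append((S[v,g[0]-.0],L[v,g[0]-1]/2+L[v,g[0]]/2));B.append((S[v,g[-1]],L[v,g[-1]+1]/2+L[v,g[-1]]/2))
              ~^^^^^^^^^^^
IndexError: only integers, slices (`:`), ellipsis (`...`), numpy.newaxis (`None`) and integer or boolean arrays are valid indices
```

```bash
sed -i 's/g\[0\]-\.0\]/g[0]]/' m.py
python3 - <<'E'
from m import *
P=np.load('w3.npz')['P']; z=P[...,2]
meas(P,z[185,240])
S=P[...,:2]@D; L=P[...,:2]@N+479.7
# block corner rows near front
for v in range(158,200,4):
    k=np.where((abs(z[v]-122.4)<3)&(abs(L[v])<25))[0]; print(v,S[v,k[0]].round(1),L[v,k[0]].round(2),L[v,k[-1]].round(2))
p,Q=cloud('scene'); zz=Q[...,2]; L=Q[...,:2]@N+479.7; S=Q[...,:2]@D
w=(zz>56)&(zz<62)&(abs(L)<40)&(S>150)&(S<360)
n,l,st,c=cv2.connectedComponentsWithStats(w.astype(np.uint8))
for i in range(1,n):
    if st[i,4]>40: q=l==i; print(st[i],S[q].min(),S[q].max(),L[q].min(),L[q].max(),rect(np.c_[S[q],L[q]]))
E
```

```text
blkL 58 s [162.8 124.1] lat med 16.96 slope -0.0227
blkR 58 s [162.8 124.3] lat med -18.2 slope 0.0102
blk front s 164.7 z 122.2
slotL 68 s 164.0 294.0 lat 7.42 fit at s=150 6.96 0.0041
slotR 68 s 164.0 294.0 lat -6.98 fit at s=150 -7.37 0.0034
z58 comp s 194.0 250.2 L -36.5 34.6 ((221.90127563476562, -0.89892578125), (70.09406280517578, 54.68203353881836), 88.0382308959961)
158 162.5 16.6 -17.87
162 159.9 16.66 -18.0
166 157.3 16.69 -18.04
170 154.6 16.77 -18.01
174 151.8 16.86 -18.29
178 149.2 16.9 -18.2
182 146.2 17.03 -18.25
186 143.8 16.99 -18.28
190 141.2 17.0 -18.36
194 138.4 17.07 -18.54
198 135.1 17.29 -18.48
[280 162  20  22 243] 193.88966371093252 249.51375217032864 -37.46648911043434 37.01166875747026 ((221.2733917236328, -1.2407455444335938), (74.34559631347656, 53.9123420715332), 87.59493255615234)
[311 165  14  21  98] 288.3508164293035 328.709476316031 -36.576828425212 35.481103016198574 ((308.05645751953125, -0.6401710510253906), (39.812904357910156, 71.67680358886719), 1.251315951347351)
```

step_arm(
  series=[-0.2,0.1,-10,0.002,1,-0.1,0,-20,0,1,0,0,-15,0,1,0,0,-5,0,1,0,0,-2,0,1,0,0,0,0,1,0,0,-2,0,1,0,0,-2,0,1,0,0,-1,0,1,0,0,0,0,1],
)

```text
clock: 7.28
eef_pos: [494.7, -3.0, 112.9]
eef_rot: [-3.141, 0.0, 1.315]
wrist_force: [-0.3, -0.0, -2.8]
finger_gap: 12.2
finger_force: 30.0
```

step_arm(
  series=[0,0,-1,0,1,0,0,-1,0,1,0,0,-1,0,1,0,0,-0.7,0,1,0,0,0,0,1],
)

```text
clock: 7.9
eef_pos: [494.6, -3.1, 109.2]
eef_rot: [-3.141, 0.0, 1.315]
wrist_force: [-0.1, 0.4, -3.3]
finger_gap: 11.9
finger_force: 30.0
```

Keys are going in freely, so I'll seat it.

step_arm(
  series=[0,0,-0.5,0,1,0,0,-0.5,0,1,0,0,-0.3,0,1,0,0,0,0,1],
)

```text
clock: 8.4
eef_pos: [494.7, -3.1, 108.0]
eef_rot: [3.142, 0.0, 1.315]
wrist_force: [0.8, -0.8, -3.3]
finger_gap: 11.7
finger_force: 30.0
```

step_arm(
  series=[0,0,-0.3,0,1,0,0,0,0,1,0,0,-0.3,0,1,0,0,0,0,1,0,0,-0.3,0,1,0,0,0,0,1],
)

```text
clock: 9.15
eef_pos: [494.8, -3.1, 107.5]
eef_rot: [3.141, -0.0, 1.315]
wrist_force: [-3.2, -0.3, 7.2]
finger_gap: 11.9
finger_force: 30.0
```

step_arm(
  series=[-0.3,0.1,0.1,0,1,0,0,0,0,1],
)

```text
clock: 9.4
eef_pos: [494.7, -3.0, 107.7]
eef_rot: [3.141, -0.0, 1.315]
wrist_force: [-2.2, 0.2, 6.2]
finger_gap: 12.3
finger_force: 30.0
```

step_arm(
  series=[0.25,0.97,0,0,1,0.51,1.93,0,0,1,0.51,1.93,0,0,1,0.51,1.93,0,0,1,0.51,1.93,0,0,1,0.51,1.93,0,0,1,0.51,1.93,0,0,1,0,0,0,0,1],
)

```text
clock: 10.4
eef_pos: [498.2, 9.0, 107.8]
eef_rot: [3.14, 0.001, 1.315]
wrist_force: [-0.9, -5.2, 5.9]
finger_gap: 11.7
finger_force: 30.0
```

step_arm(
  series=[0.38,1.45,0,0,1,0.38,1.45,0,0,1,0.25,0.97,0,0,1,0.25,0.97,0,0,1,0.25,0.97,0,0,1,0.25,0.97,0,0,1,0.25,0.97,0,0,1,0.25,0.97,0,0,1,0.25,0.97,0,0,1,0.25,0.97,0,0,1],
)

```text
clock: 11.65
eef_pos: [500.9, 19.2, 107.8]
eef_rot: [3.14, 0.002, 1.315]
wrist_force: [-1.9, -8.3, 6.4]
finger_gap: 12.0
finger_force: 30.0
```

Run:
```python
from m import *
s=manip.read_state();print(s['clock'],s['eef_pos'],s['wrist_force'],s['eef_pos'][:2]@D)
p,P=cloud('wrist'); cv2.imwrite('pics/w4.png',p); meas(P,60)
S=P[...,:2]@D; L=P[...,:2]@N+479.7; z=P[...,2]
q=(abs(z-60)<1.2)&(abs(L)<34); print(np.nanmedian(z[185,235:245]))
n,l,st,c=cv2.connectedComponentsWithStats(((z>56)&(z<63)&(abs(L)<40)).astype(np.uint8))
for i in range(1,n):
    if st[i,4]>100: q=l==i; print(st[i],S[q].min().round(1),S[q].max().round(1),np.median(z[q]).round(1),rect(np.c_[S[q],L[q]]))
```

```text
11.65 [500.86527117  19.20092807 107.76949764] [-1.86379315 -8.32650078  6.39366835] 146.03942904823728
blkL 57 s [185.8 147.8] lat med 17.07 slope -0.005
blkR 57 s [185.7 147.9] lat med -18.03 slope 0.0097
blk front s 252.1 z 58.7
slotL 58 s 184.0 295.0 lat 7.43 fit at s=150 7.05 0.0034
slotR 58 s 184.0 295.0 lat -7.42 fit at s=150 -7.46 0.0002
z58 comp s 196.9 252.3 L -36.3 35.1 ((224.6645050048828, -0.7665634155273438), (70.25405883789062, 54.243980407714844), 88.16675567626953)
z58 comp s 145.4 187.8 L -18.6 17.6 ((166.617431640625, -0.5230121612548828), (36.21023941040039, 42.31739807128906), 89.92127990722656)
60.119759925258336
[ 203   52  113   90 9543] 196.9 252.3 58.3 ((224.6645050048828, -0.7665634155273438), (70.25405883789062, 54.243980407714844), 88.16675567626953)
[ 230  155   55   63 2606] 145.4 187.8 60.1 ((166.617431640625, -0.5230121612548828), (36.21023941040039, 42.31739807128906), 89.92127990722656)
```

View pics/w4.png

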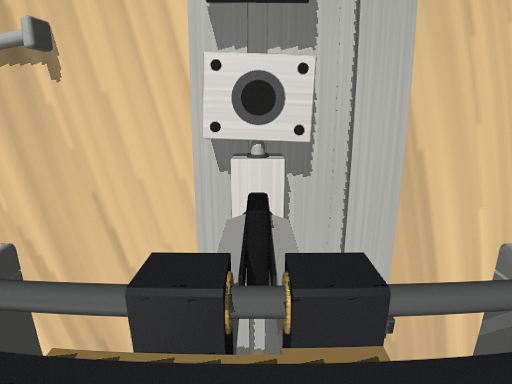

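The clamp is seated with its block at (258,185). The pin tip is on the workpiece at (258,143), which has begun to move, and the end stop is at the top edge at (258,0).

step_arm(
  series=[0.38,1.45,0,0,1,0.38,1.45,0,0,1,0.38,1.45,0,0,1,0.38,1.45,0,0,1,0.38,1.45,0,0,1,0.38,1.45,0,0,1,0.38,1.45,0,0,1,0.38,1.45,0,0,1,0.38,1.45,0,0,1,0.38,1.45,0,0,1,0.38,1.45,0,0,1,0.38,1.45,0,0,1,0.38,1.45,0,0,1,0.38,1.45,0,0,1,0.38,1.45,0,0,1,0.38,1.45,0,0,1,0.38,1.45,0,0,1,0,0,0,0,1],
)

```text
clock: 13.95
eef_pos: [507.3, 44.0, 107.8]
eef_rot: [3.14, 0.001, 1.315]
wrist_force: [-1.8, -6.9, 6.3]
finger_gap: 11.7
finger_force: 30.0
```

```bash
cat > g.py <<'E'
from m import *
s=manip.read_state();F=s['wrist_force'];print(s['clock'],s['eef_pos'],F,'s',s['eef_pos'][:2]@D,'Fs',F[:2]@D,'FL',F[:2]@N)
p,P=cloud('wrist'); 
S=P[...,:2]@D; L=P[...,:2]@N+479.7; z=P[...,2]
n,l,st,c=cv2.connectedComponentsWithStats(((z>56)&(z<64)&(abs(L)<45)).astype(np.uint8))
for i in range(1,n):
    if st[i,4]>100:
        q=l==i; print(st[i],S[q].min().round(1),S[q].max().round(1),np.median(z[q]).round(1),rect(np.c_[S[q],L[q]]))
q=(z>56)&(z<64)&(abs(L)<5)
h=np.sort(S[q]); g=np.where(np.diff(h)>2)[0]; print('gaps on centreline',[(h[i].round(1),h[i+1].round(1)) for i in g])
for a in (-28,-15,15,28):
    q=(z>56)&(z<64)&(abs(L-a)<3); h=np.sort(S[q]); g=np.where(np.diff(h)>2)[0]; print(a,[(h[i].round(1),h[i+1].round(1)) for i in g],h[[0,-1]].round(1))
E
python3 g.py
```

```text
13.95 [507.34175164  43.98321449 107.7653497 ] [-1.75318963 -6.85789713  6.30369499] s 171.65464252394224 Fs -7.0784590727490375 FL -0.04982513111977218
[ 199    0  117   35 3627] 288.3 307.8 60.2 ((297.9872131347656, 0.11569595336914062), (19.40226173400879, 70.27423858642578), 0.15900342166423798)
[ 203   52  114   90 9547] 222.6 277.7 58.3 ((250.3242950439453, -0.647491455078125), (70.11442565917969, 54.136470794677734), 88.091552734375)
[ 230  155   55   63 2607] 171.2 213.4 60.1 ((192.3143310546875, -0.41989898681640625), (42.21550369262695, 36.167049407958984), 0.10475824773311615)
gaps on centreline [(np.float64(213.4), np.float64(223.2)), (np.float64(277.1), np.float64(288.3))]
-28 [(np.float64(276.1), np.float64(288.7))] [222.6 307.6]
-15 [(np.float64(211.7), np.float64(223.3)), (np.float64(276.4), np.float64(288.4))] [171.2 307.3]
15 [(np.float64(211.6), np.float64(223.8)), (np.float64(277.7), np.float64(288.3))] [171.2 307.4]
28 [(np.float64(277.6), np.float64(288.7))] [224.5 307.6]
```

step_arm(
  series=[0.25,0.97,0,0,1,0.25,0.97,0,0,1,0.25,0.97,0,0,1,0.25,0.97,0,0,1,0.25,0.97,0,0,1,0.25,0.97,0,0,1,0.25,0.97,0,0,1,0.25,0.97,0,0,1,0.25,0.97,0,0,1,0.13,0.48,0,0,1,0.13,0.48,0,0,1,0.13,0.48,0,0,1,0.13,0.48,0,0,1,0.13,0.48,0,0,1,0.13,0.48,0,0,1,0,0,0,0,1],
)

```text
clock: 16.0
eef_pos: [510.3, 55.2, 107.7]
eef_rot: [3.14, 0.002, 1.315]
wrist_force: [-3.1, -10.8, 6.3]
finger_gap: 11.6
finger_force: 30.0
```

```bash
python3 g.py
```

```text
16.0 [510.26882882  55.20825936 107.6789431 ] [ -3.08240271 -10.81910714   6.32300715] s 183.25532456186008 Fs -11.247630002029137 FL 0.22752889459718842
[  199     0   117   143 14691] 233.5 319.4 58.8 ((276.39678955078125, -0.5003623962402344), (85.93119812011719, 71.32136535644531), 0.114214688539505)
[ 231  155   55   63 2606] 182.9 224.9 60.2 ((203.92388916015625, -0.4959831237792969), (42.02002716064453, 36.046897888183594), 0.025360293686389923)
gaps on centreline [(np.float64(224.9), np.float64(234.1))]
-28 [] [233.6 318.9]
-15 [(np.float64(223.0), np.float64(234.2))] [183.  318.8]
15 [(np.float64(223.0), np.float64(234.7))] [182.9 318.9]
28 [] [235.4 319.1]
```

step_arm(
  series=[0.13,0.48,0,0,1,0.13,0.48,0,0,1,0.13,0.48,0,0,1,0.13,0.48,0,0,1,0,0,0,0,1],
)

```text
clock: 16.68
eef_pos: [510.9, 57.0, 107.7]
eef_rot: [3.14, 0.002, 1.315]
wrist_force: [-1.9, -12.0, 5.8]
finger_gap: 11.6
finger_force: 30.0
```

```bash
python3 g.py
```

```text
16.675 [510.86712552  57.01116896 107.72239454] [ -1.93688453 -12.01661507   5.84185483] s 185.15118494996204 Fs -12.114205548577363 FL -1.1850675031241402
[  199     0   117   146 14920] 233.4 321.2 58.8 ((277.32476806640625, -0.5082664489746094), (71.68939208984375, 87.63135528564453), 89.83820343017578)
[ 231  156   55   62 2577] 184.6 226.2 60.2 ((205.37335205078125, -0.7024021148681641), (35.993011474609375, 41.65744400024414), 89.84449005126953)
gaps on centreline [(np.float64(226.2), np.float64(234.6))]
-28 [] [234.1 321.1]
-15 [(np.float64(224.4), np.float64(234.1))] [184.7 320.5]
15 [(np.float64(224.4), np.float64(234.7))] [184.6 320.8]
28 [] [235.3 320.7]
```

step_arm(
  series=[0.13,0.48,0,0,1,0.13,0.48,0,0,1,0.13,0.48,0,0,1,0.13,0.48,0,0,1,0,0,0,0,1],
)

```text
clock: 17.35
eef_pos: [511.4, 58.8, 107.8]
eef_rot: [3.14, 0.002, 1.315]
wrist_force: [-1.3, -13.7, 6.2]
finger_gap: 12.1
finger_force: 30.0
```

```bash
python3 g.py
```

```text
17.35 [511.44950981  58.8064726  107.76471695] [ -1.33278612 -13.69701493   6.1686467 ] s 187.03563989805843 Fs -13.5855772057225 FL -2.196952842839617
[  199     0   117   148 15181] 234.0 322.9 58.9 ((278.436279296875, -0.5745162963867188), (88.89927673339844, 71.51941680908203), 0.061069756746292114)
[ 231  156   55   62 2554] 186.4 227.9 60.2 ((207.2696990966797, -1.0502948760986328), (36.29207992553711, 41.35237503051758), 89.34716796875)
gaps on centreline [(np.float64(227.9), np.float64(234.6)), (np.float64(300.4), np.float64(320.9))]
-28 [] [234.  322.9]
-15 [(np.float64(225.8), np.float64(234.7))] [187.  322.7]
15 [(np.float64(225.7), np.float64(235.3))] [186.8 322.4]
28 [] [235.3 322.6]
```

```bash
cat > e.py <<'E'
from m import *
I=info('wrist'); p,d=manip.camera('wrist'); P=None
v,u=np.mgrid[:384,:512]; P=(I[3]+rays(I,np.c_[u.ravel(),v.ravel()])*d.reshape(-1,1)).reshape(384,512,3)
S=P[...,:2]@D; L=P[...,:2]@N+479.7; z=P[...,2]
np.savez('e.npz',p=p,P=P)
g=cv2.GaussianBlur(cv2.cvtColor(p,cv2.COLOR_BGR2GRAY),(3,3),0).astype(float)
def edge(rows,cols,zz,sgn):
    E=[]
    for c in cols:
        gr=sgn*np.diff(g[rows[0]:rows[1],c]); i=gr.argmax()
        if 0<i<len(gr)-1: a,b,e=gr[i-1:i+2]; i=i+.5*(a-e)/(a-2*b+e+1e-9)
        E.append((c,rows[0]+i+.5))
    w=onz(I,E,zz)[:,:2]; s,l=w@D,w@N+479.7; k=np.ones(len(s),bool)
    for _ in range(5): f=np.polyfit(l[k],s[k],1); r=abs(s-np.polyval(f,l)); k=r<max(.4,1.5*np.median(r))
    return 'slope %.4f s@0 %.2f n %d/%d'%(f[0],f[1],k.sum(),len(k))
# rear edge row guess from depth step
def row(c,lo,hi): 
    k=np.where((abs(z[:,c]-58.3)<1.6)&(L[:,c]>-40))[0]; return k.max()
c=list(range(208,228))+list(range(290,308)); r=int(np.median([row(x,0,384) for x in c])); print('rear row',r)
print('work rear', edge((r-7,r+8),c,58,-1))
k=np.where((abs(z[:,240]-60.2)<1)&(S[:,240]<230))[0].min(); print('blk front',k, edge((k-5,k+6),range(236,280),60,1))
E
python3 e.py
python3 - <<'E'
import cv2,numpy as np
p=np.load('e.npz')['p']; cv2.imwrite('pics/w5.png',cv2.resize(p[0:230,170:350],None,fx=2.6,fy=2.6,interpolation=2))
E
```

```text
rear row 145
work rear slope 0.0211 s@0 235.01 n 38/38
blk front 161 slope 0.0058 s@0 226.71 n 44/44
```

View pics/w5.png

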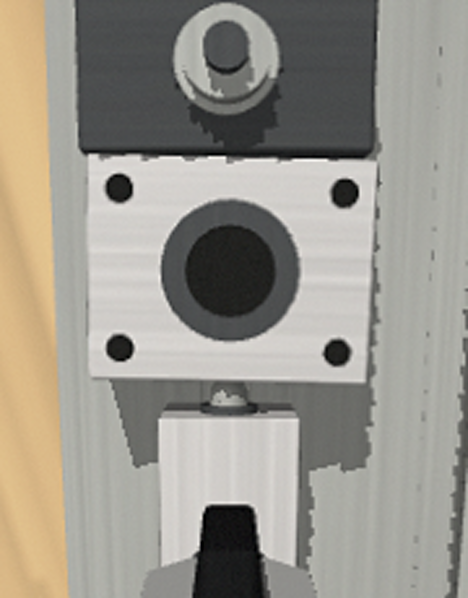

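The workpiece touches the end stop at its left corner, with a thin wedge still open at the right (crop row about 157). The pin at (230,397) is partly in.

step_arm(
  series=[0.1,0.4,0,0,1,0.1,0.4,0,0,1,0,0,0,0,1,0,0,0,0,1],
)

```text
clock: 17.95
eef_pos: [511.7, 59.5, 107.8]
eef_rot: [3.14, 0.002, 1.315]
wrist_force: [-3.0, -14.1, 6.1]
finger_gap: 11.9
finger_force: 30.0
```

```bash
python3 e.py; python3 g.py
python3 - <<'E'
import numpy as np,cv2
def row(p):
    g=cv2.GaussianBlur(cv2.cvtColor(p,cv2.COLOR_BGR2GRAY),(3,3),0).astype(float); o=[]
    for c in list(range(236,246))+list(range(270,280)):
        gr=np.diff(g[150:172,c]); i=gr.argmax(); a,b,e=gr[i-1:i+2]; o.append(150+i+.5+.5*(a-e)/(a-2*b+e+1e-9))
    return np.median(o[:10]),np.median(o[10:])
for p in (np.load('w3.npz')['p'],cv2.imread('pics/w4.png'),np.load('e.npz')['p']): print(row(p))
P=np.load('e.npz')['P']; 
for v in (165,180,195,210): print(v,P[v,236:241,2].mean().round(2),P[v,274:280,2].mean().round(2))
E
```

```text
rear row 146
work rear slope 0.0201 s@0 235.07 n 38/38
blk front 160 slope -0.0150 s@0 226.96 n 39/44
18.0 [511.68951575  59.52565851 107.78044798] [ -1.59199823 -14.69262469   6.37281776] s 187.79224610714135 Fs -14.61440088815792 FL -2.199651493723865
[  199     0   117   149 15334] 234.0 323.9 58.9 ((278.91455078125, -0.647979736328125), (89.85015869140625, 71.7686767578125), 0.08316241949796677)
[ 231  157   55   61 2546] 187.2 228.1 60.2 ((207.7020263671875, -0.9230175018310547), (36.063289642333984, 40.84672546386719), 89.837158203125)
gaps on centreline [(np.float64(228.1), np.float64(234.7)), (np.float64(300.4), np.float64(321.0))]
-28 [] [234.1 323.8]
-15 [(np.float64(226.4), np.float64(234.7))] [187.2 323.9]
15 [(np.float64(226.5), np.float64(235.3))] [187.3 323.4]
28 [] [235.3 323.8]
(np.float64(157.69210526316772), np.float64(157.70000000001))
(np.float64(155.56818181818338), np.float64(155.54441823899458))
(np.float64(158.73093681918226), np.float64(158.83304347827476))
165 60.29 59.95
180 60.47 59.67
195 59.82 60.14
210 60.26 60.44
```

```bash
cat > e2.py <<'E'
from m import *
I=info('wrist'); p,d=manip.camera('wrist')
hsv=cv2.cvtColor(p,cv2.COLOR_BGR2HSV); g=cv2.cvtColor(p,cv2.COLOR_BGR2GRAY)
m=((g>165)&(hsv[...,1]<40)).astype(np.uint8); m[:50]=0;m[152:]=0;m[:,:190]=0;m[:,330:]=0
m=cv2.morphologyEx(m,cv2.MORPH_CLOSE,np.ones((5,5)))
cs,_=cv2.findContours(m,cv2.RETR_EXTERNAL,cv2.CHAIN_APPROX_NONE); c=max(cs,key=cv2.contourArea)[:,0]
w=onz(I,c,58)[:,:2]; q=np.c_[w@D,w@N+479.7]; r=rect(q); print('work rect',r)
b=np.array([q[:,0].min(),q[:,0].max(),q[:,1].min(),q[:,1].max()]); C=np.array(r[0])
def fit(sel,ax):
    a=q[sel]; k=np.ones(len(a),bool)
    for _ in range(6): f=np.polyfit(a[k,1-ax],a[k,ax],1); e=abs(a[:,ax]-np.polyval(f,a[:,1-ax])); k=e<.5
    return f.round(4),k.sum()
dq=q-C
print('rear',fit((dq[:,0]<-24)&(abs(dq[:,1])<31),0),'front',fit((dq[:,0]>24)&(abs(dq[:,1])<31),0))
print('left',fit((dq[:,1]>31)&(abs(dq[:,0])<23),1),'right',fit((dq[:,1]<-31)&(abs(dq[:,0])<23),1))
# stop front-edge: dark -> next, column-wise last dark
E=[]
for col in range(205,312):
    k=np.where(g[30:75,col]<75)[0]
    if len(k): E.append((col,30+k.max()+.5))
w=onz(I,E,60)[:,:2]; q=np.c_[w@D,w@N+479.7]; f=np.polyfit(q[:,1],q[:,0],1)
for _ in range(6): k=abs(q[:,0]-np.polyval(f,q[:,1]))<.5; f=np.polyfit(q[k,1],q[k,0],1)
print('stop front',f.round(4),k.sum())
E
python3 e2.py
```

```text
work rect ((263.63812255859375, -2.684162139892578), (62.86481857299805, 89.84266662597656), 0.16837254166603088)
rear (array([2.060000e-02, 2.354836e+02]), np.int64(93)) front (array([9.000000e-03, 2.878951e+02]), np.int64(36))
left (array([-5.30000e-03,  4.30628e+01]), np.int64(75)) right (array([ 4.76000e-02, -5.86725e+01]), np.int64(74))Traceback (most recent call last):
  File "e2.py", line 22, in <module>
    for _ in range(6): k=abs(q[:,0]-np.polyval(f,q[:,1]))<.5; f=np.polyfit(q[k,1],q[k,0],1)
                                                                ~~~~~~~~~~^^^^^^^^^^^^^^^^^
    raise TypeError("expected non-empty vector for x")
TypeError: expected non-empty vector for x
```

```bash
cat > e3.py <<'E'
from m import *
s=manip.read_state();F=s['wrist_force']
I=info('wrist'); p,d=manip.camera('wrist'); g=cv2.cvtColor(p,cv2.COLOR_BGR2GRAY)
v,u=np.mgrid[:384,:512]; P=(I[3]+rays(I,np.c_[u.ravel(),v.ravel()])*d.reshape(-1,1)).reshape(384,512,3)
S=P[...,:2]@D; L=P[...,:2]@N+479.7; z=P[...,2]
print(s['clock'],s['eef_pos'].round(2),'s %.2f Fs %.2f FL %.2f Fz %.2f'%(s['eef_pos'][:2]@D,F[:2]@D,F[:2]@N,F[2]))
n,l,st,c=cv2.connectedComponentsWithStats((g<90).astype(np.uint8))
H=[]
for i in range(1,n):
    if 20<st[i,4]<140 and 200<c[i,0]<320 and 45<c[i,1]<150 and max(st[i,2:4])<16:
        k=(l==i)|cv2.dilate((l==i).astype(np.uint8),np.ones((5,5))).astype(bool); wgt=np.clip(170.-g[k],0,None)
        H.append((np.average(u[k],weights=wgt),np.average(v[k],weights=wgt)))
w=onz(I,H,58)[:,:2]; q=np.c_[w@D,w@N+479.7]; print('holes',q.round(1).tolist())
if len(q)==4:
    f=q[q[:,0]>q[:,0].mean()]; r=q[q[:,0]<q[:,0].mean()]
    for n_,a in(('front',f),('rear',r)): a=a[a[:,1].argsort()]; print(n_,'ds/dl',((a[1,0]-a[0,0])/(a[1,1]-a[0,1])).round(4))
    for n_,sg in(('L',1),('R',-1)): a=q[sg*q[:,1]>0] if True else 0; a=a[a[:,0].argsort()]; print(n_,'dl/ds',((a[1,1]-a[0,1])/(a[1,0]-a[0,0])).round(4))
# stop front & slot/plate edges: column-wise brightness rise under dark
E=[]
for col in range(204,310):
    gr=np.diff(g[25:75,col].astype(float)); k=np.where(gr>45)[0]
    if len(k):
        i=k[0]; i=i+gr[i:i+3].argmax()
        a,b,e=gr[i-1:i+2] if 0<i<48 else (0,1,0); E.append((col,25+i+.5+.5*(a-e)/(a-2*b+e+1e-9)))
w=onz(I,E,60)[:,:2]; Q=np.c_[w@D,w@N+479.7]; 
a,b=cv2.fitLine(Q[:,::-1].astype(np.float32),cv2.DIST_HUBER,0,.01,.01).ravel()[:2]; print('stop/work boundary ds/dl',(b/a).round(4),'s',np.median(Q[:,0]).round(2),len(Q))
m=(abs(z-60.1)<1.2)&(S>285)&(abs(L)<45); print('stop side edges', end=' ')
A=[];B=[]
for r in range(3,40):
    k=np.where(m[r])[0]
    if len(k)>50: A.append((S[r,k[0]],L[r,k[0]]));B.append((S[r,k[-1]],L[r,k[-1]]))
for X in(A,B): X=np.array(X); print(np.polyfit(X[:,0],X[:,1],1)[0].round(4),end=' ')
E
python3 e3.py
```

```text
18.1 [511.72  59.54 107.8 ] s 187.81 Fs -14.14 FL -2.59 Fz 6.09
holes [[281.0, 25.7], [280.0, -28.4], [242.8, 26.4], [241.9, -27.7]]
front ds/dl 0.0174
rear ds/dl 0.0184
L dl/ds -0.0177
R dl/ds -0.0194
stop/work boundary ds/dl 0.0172 s 287.74 106
stop side edges -0.016 -0.0002
```

step_arm(
  series=[0.3,0.2,0,0,1,0.3,0.4,0,0,1,0.1,0.4,0,0,1,0.1,0.4,0,0,1,0,0,0,0,1,0,0,0,0,1],
)

```text
clock: 18.9
eef_pos: [512.3, 60.9, 107.7]
eef_rot: [3.14, 0.003, 1.315]
wrist_force: [-2.7, -14.2, 6.3]
finger_gap: 11.8
finger_force: 30.0
```

```bash
python3 e3.py; python3 g.py
```

```text
18.9 [512.33  60.92 107.73] s 189.30 Fs -14.46 FL -1.01 Fz 6.27
holes [[281.0, 25.7], [280.2, -28.4], [242.8, 26.2], [242.1, -27.9]]
front ds/dl 0.0149
rear ds/dl 0.0144
L dl/ds -0.0144
R dl/ds -0.0153
stop/work boundary ds/dl 0.0136 s 287.98 106
stop side edges -0.0256 -0.0047 18.95 [512.34946186  60.94097202 107.74870814] [ -2.25046553 -14.15009441   6.98330836] s 189.3289520811311 Fs -14.25729978478218 FL -1.424773817137821
[  198     0   117   151 15590] 234.2 325.4 58.9 ((279.80987548828125, -0.520660400390625), (71.52474212646484, 91.1434326171875), 89.99071502685547)
[ 231  158   55   60 2524] 188.8 229.0 60.3 ((208.89578247070312, -1.1171989440917969), (36.00942611694336, 40.282100677490234), 89.91778564453125)
gaps on centreline [(np.float64(229.0), np.float64(234.9)), (np.float64(300.1), np.float64(320.1))]
-28 [] [234.4 325. ]
-15 [(np.float64(227.1), np.float64(235.0))] [189.2 325. ]
15 [(np.float64(227.1), np.float64(234.8))] [188.8 324.8]
28 [] [235.5 324.9]
```

step_arm(
  series=[0,0,0,0,1,0.2,0.35,0,0,1,0.2,0.35,0,0,1,0.1,0.4,0,0,1,0.1,0.4,0,0,1,0,0,0,0,1,0,0,0,0,1],
  squeeze=60,
)

```text
clock: 19.88
eef_pos: [512.7, 62.1, 107.6]
eef_rot: [3.14, 0.003, 1.315]
wrist_force: [-3.6, -16.3, 7.5]
finger_gap: 11.8
finger_force: 60.0
```

```bash
python3 e3.py; python3 g.py|tail -6
python3 - <<'E'
from m import *
p,_=manip.camera('wrist'); 
def tip(p):
    g=cv2.cvtColor(p,cv2.COLOR_BGR2GRAY).astype(float); o=[]
    for c in range(253,264):
        gr=-np.diff(g[175:215,c]); o.append(175+gr.argmax())
    return o
for q in (np.load('w3.npz')['p'],cv2.imread('pics/w4.png'),p): print(tip(q))
E
```

```text
19.875 [512.73  62.11 107.62] s 190.56 Fs -16.65 FL -0.69 Fz 7.54
holes [[281.0, 25.7], [280.2, -28.5], [242.8, 26.2], [242.1, -27.9]]
front ds/dl 0.0147
rear ds/dl 0.0143
L dl/ds -0.015
R dl/ds -0.0159
stop/work boundary ds/dl 0.0152 s 288.01 106
stop side edges -0.017 -0.0084 [ 231  158   55   60 2525] 190.2 230.2 60.4 ((210.21438598632812, -1.1446857452392578), (36.04684066772461, 40.02460479736328), 89.87841796875)
gaps on centreline [(np.float64(230.2), np.float64(234.7)), (np.float64(300.4), np.float64(320.8))]
-28 [] [234.2 326.2]
-15 [(np.float64(228.2), np.float64(234.9))] [190.6 326.2]
15 [(np.float64(228.2), np.float64(234.9))] [190.2 326. ]
28 [] [235.4 326.2]
[np.int64(191), np.int64(191), np.int64(191), np.int64(191), np.int64(191), np.int64(191), np.int64(191), np.int64(191), np.int64(191), np.int64(191), np.int64(191)]
[np.int64(192), np.int64(192), np.int64(192), np.int64(192), np.int64(192), np.int64(192), np.int64(191), np.int64(192), np.int64(191), np.int64(192), np.int64(192)]
[np.int64(194), np.int64(194), np.int64(194), np.int64(194), np.int64(194), np.int64(194), np.int64(194), np.int64(194), np.int64(194), np.int64(194), np.int64(194)]
```

Run:
```python
from m import *
I=info('wrist')
Ds=[];gs=[]
for _ in range(2):
    p,d=manip.camera('wrist'); Ds.append(d); gs.append(p)
d=np.mean(Ds,0); v,u=np.mgrid[:384,:512]; P=(I[3]+rays(I,np.c_[u.ravel(),v.ravel()])*d.reshape(-1,1)).reshape(384,512,3); z=P[...,2]
print('z by row (col 220,300):'); 
for r in range(48,66): print(r,z[r,[206,220,258,290,308]].round(1),gs[0][r,[206,220,258,290,308],1])
cv2.imwrite('pics/w6.png',cv2.resize(gs[0][35:75,190:325],None,fx=5.8,fy=5.8,interpolation=0))
```

```text
z by row (col 220,300):
48 [59.8 60.9 62.4 60.7 60.2] [ 75  77 117  74  73]
49 [59.6 60.3 62.4 60.2 60.2] [77 75 99 76 76]
50 [60.2 60.2 61.6 59.9 59.8] [78 79 61 74 73]
51 [59.7 60.6 60.3 59.6 60.5] [75 77 47 74 75]
52 [60.5 59.9 60.3 60.2 60.4] [77 77 44 75 74]
53 [61.  60.3 60.4 60.6 59.6] [77 75 46 76 76]
54 [60.7 60.4 59.9 60.5 60.3] [79 78 48 78 74]
55 [60.2 60.6 60.4 59.5 60.8] [78 77 49 77 76]
56 [60.7 61.4 58.8 59.8 60.3] [77 76 50 76 77]
57 [60.1 59.9 60.6 59.4 60.8] [76 78 47 73 73]
58 [60.1 61.  59.7 60.6 60. ] [77 75 49 75 76]
59 [60.5 59.4 60.  60.5 60.7] [76 77 50 78 75]
60 [61.  60.8 59.4 59.5 60.4] [79 78 49 75 78]
61 [59.8 60.4 60.3 60.  59.9] [78 81 51 79 75]
62 [60.2 60.  60.  60.  59.9] [66 62 44 64 69]
63 [59.8 59.5 59.7 59.6 60.4] [46 40 42 44 50]
64 [58.5 58.2 59.1 59.1 60. ] [18 32 30 31 34]
65 [57.8 58.7 54.5 54.7 55.8] [216 167  61  34  29]
```

View pics/w6.png

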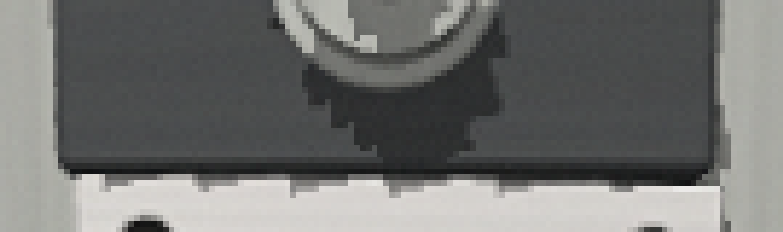

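The stop's front edge is level at crop row about 170. A dark wedge runs along the workpiece's front edge, closed at left x≈80 and about 1 mm open at right x≈690, so the workpiece is still about 1° out of square. I'll ease the pin off, shift the clamp within its key slack, and push again with a sideways drag to square it.

step_arm(
  series=[-0.38,-1.45,0.1,0,1,-0.38,-1.45,0,0,1,-0.38,-1.45,0,0,1,-0.38,-1.45,0,0,1,-0.25,-0.97,0,0,1,-0.25,-0.97,0,0,1,-0.7,0.2,0,0,1,-0.7,0.2,0,0,1,0,0,0,0,1],
)

```text
clock: 21.25
eef_pos: [510.4, 56.6, 108.2]
eef_rot: [3.138, -0.001, 1.315]
wrist_force: [3.8, -1.4, 5.6]
finger_gap: 11.4
finger_force: 60.0
```

```bash
python3 e3.py; python3 g.py|tail -6
```

```text
21.25 [510.41  56.65 108.19] s 184.68 Fs -0.40 FL -4.01 Fz 5.57
holes [[281.1, 25.6], [280.7, -28.6], [242.9, 25.8], [242.5, -28.3]]
front ds/dl 0.0068
rear ds/dl 0.0074
L dl/ds -0.0066
R dl/ds -0.0085
stop/work boundary ds/dl 0.0047 s 288.26 106
stop side edges -0.0282 -0.0032 [ 231  157   55   61 2545] 184.4 225.2 60.2 ((204.84275817871094, -0.6840705871582031), (40.78289031982422, 36.115150451660156), 0.12608319520950317)
gaps on centreline [(np.float64(225.2), np.float64(235.0))]
-28 [] [235.1 321. ]
-15 [(np.float64(223.3), np.float64(235.0))] [184.5 320.8]
15 [(np.float64(223.5), np.float64(235.0))] [184.4 320.8]
28 [] [235.7 321.1]
```

step_arm(
  series=[0.25,0.97,0,0,1,0.25,0.97,0,0,1,0.43,0.4,0,0,1,0.43,0.4,0,0,1,0.43,0.4,0,0,1,0.43,0.4,0,0,1,0.2,0.45,0,0,1,0,0,0,0,1],
)

```text
clock: 22.35
eef_pos: [511.6, 59.2, 107.6]
eef_rot: [3.141, 0.003, 1.315]
wrist_force: [-2.8, -12.8, 5.7]
finger_gap: 11.9
finger_force: 60.0
```

```bash
python3 e3.py; python3 g.py|tail -6
```

```text
22.35 [511.57  59.22 107.55] s 187.47 Fs -13.10 FL -0.57 Fz 5.68
holes [[281.0, 25.6], [280.8, -28.6], [242.9, 25.7], [242.7, -28.3]]
front ds/dl 0.0046
rear ds/dl 0.0043
L dl/ds -0.0041
R dl/ds -0.0068
stop/work boundary ds/dl 0.0057 s 288.36 106
stop side edges 0.0004 -0.0165 [ 231  158   55   60 2530] 186.8 227.2 60.3 ((207.07423400878906, -0.9018783569335938), (36.2476692199707, 40.19454574584961), 89.34524536132812)
gaps on centreline [(np.float64(227.2), np.float64(235.0)), (np.float64(300.4), np.float64(320.6))]
-28 [] [235.1 323.2]
-15 [(np.float64(225.4), np.float64(235.0))] [187.4 323.1]
15 [(np.float64(225.4), np.float64(235.0))] [187.3 323. ]
28 [] [235.7 323.1]
```

step_arm(
  series=[0.2,0.44,0,0,1,0.2,0.44,0,0,1,0.2,0.44,0,0,1,0.13,0.48,0,0,1,0,0,0,0,1,0,0,0,0,1],
)

```text
clock: 23.2
eef_pos: [512.3, 60.8, 107.5]
eef_rot: [3.141, 0.003, 1.315]
wrist_force: [-2.8, -14.4, 6.0]
finger_gap: 11.7
finger_force: 60.0
```

```bash
python3 e3.py; python3 g.py|tail -6
```

```text
23.2 [512.26  60.8  107.52] s 189.17 Fs -14.68 FL -0.97 Fz 6.02
holes [[281.0, 25.5], [281.1, -28.7], [242.9, 25.5], [243.0, -28.6]]
front ds/dl -0.0009
rear ds/dl -0.0014
L dl/ds 0.0006
R dl/ds -0.0019
stop/work boundary ds/dl -0.0036 s 288.36 106
stop side edges -0.0136 -0.0075 [ 231  158   55   60 2529] 188.5 228.8 60.4 ((208.72445678710938, -1.116180419921875), (36.195701599121094, 40.195858001708984), 89.54144287109375)
gaps on centreline [(np.float64(228.8), np.float64(235.4)), (np.float64(300.5), np.float64(320.8))]
-28 [] [235.6 324.9]
-15 [(np.float64(226.9), np.float64(235.4))] [189.2 324.6]
15 [(np.float64(227.1), np.float64(235.4))] [188.8 324.5]
28 [] [235.4 324.7]
```

step_arm(
  series=[0.13,0.48,0,0,1,0,0,-0.5,0,1,0,0,-1,0,1,0,0,-1,0,1,0,0,-1.5,0,1,0,0,-1.5,0,1,0,0,-1.5,0,1,0,0,-1.5,0,1,0,0,-1.5,0,1,0,0,-0.5,0,1,0,0,0,0,1],
)

```text
clock: 24.68
eef_pos: [512.5, 61.0, 97.6]
eef_rot: [3.141, 0.003, 1.315]
wrist_force: [-5.4, -17.1, 13.8]
finger_gap: 11.7
finger_force: 60.0
```

```bash
python3 e3.py; python3 g.py|tail -6
```

```text
24.675 [512.47  61.02  97.56] s 189.44 Fs -17.89 FL 0.90 Fz 13.76
holes [[281.1, 25.5], [281.1, -28.6], [242.9, 25.5], [243.0, -28.7]]
front ds/dl -0.0009
rear ds/dl -0.0012
L dl/ds 0.0004
R dl/ds 0.0002
stop/work boundary ds/dl -0.0019 s 288.35 106
stop side edges 0.0065 -0.0342 [ 229  161   58   58 2536] 191.7 228.7 60.2 ((210.25521850585938, -1.0526084899902344), (36.84730911254883, 36.15441131591797), 0.5724071264266968)
gaps on centreline [(np.float64(228.7), np.float64(235.6)), (np.float64(300.2), np.float64(321.3))]
-28 [] [235.1 322. ]
-15 [(np.float64(227.1), np.float64(235.7))] [192.3 321.9]
15 [(np.float64(227.2), np.float64(235.7))] [191.7 321.7]
28 [] [235.7 321.8]
```

step_arm(
  series=[0,0,-0.6,0,1,0,0,-0.6,0,1,0,0,0,0,1,0,0,0,0,1],
)

```text
clock: 25.28
eef_pos: [512.5, 61.0, 96.5]
eef_rot: [3.141, 0.003, 1.315]
wrist_force: [-6.1, -16.1, 15.5]
finger_gap: 11.7
finger_force: 60.0
```

step_arm(
  series=[0.12,-0.04,0,-0.0873,1,0.13,-0.05,0,-0.0873,1,0.12,-0.06,0,-0.0873,1,0.11,-0.07,0,-0.0873,1,0.1,-0.08,0,-0.0873,1,0.1,-0.09,0,-0.0873,1,0.09,-0.1,0,-0.0873,1,0.08,-0.1,0,-0.0873,1,0,0,0,0,1],
)

```text
clock: 26.4
eef_pos: [513.5, 60.5, 96.5]
eef_rot: [3.139, 0.002, 0.616]
wrist_force: [-6.3, -16.0, 15.5]
finger_gap: 11.5
finger_force: 60.0
```

Run:
```python
from m import *
s=manip.read_state();F=s['wrist_force'];print(s['eef_pos'],s['eef_rot'],'Fs',F[:2]@D,'FL',F[:2]@N,F[2],s['moment'],s['finger_gap'],s['joints'].round(2))
```

```text
[513.45578233  60.53989251  96.5390528 ] [3.13859911e+00 1.55128573e-03 6.15596677e-01] Fs -17.11456070182697 FL 2.057989255865819 15.536432538549581 [-3.37470507  1.20327909 -0.07583534] 11.497972547448741 [ 0.05  0.38  1.75 -0.    1.01  1.01]
```

step_arm(
  series=[0.07,-0.11,0,-0.0873,1,0.07,-0.12,0,-0.0873,1,0.05,-0.13,0,-0.0873,1,0.04,-0.13,0,-0.0873,1,0.03,-0.13,0,-0.0873,1,0.02,-0.13,0,-0.0873,1,0,-0.13,0,-0.0873,1,0,-0.13,0,-0.0873,1,0,-0.13,0,-0.0873,1,0,-0.13,0,-0.0873,1,0,0,0,-0.02,1,0,0,0,0,1],
)

```text
clock: 27.9
eef_pos: [513.5, 59.1, 96.4]
eef_rot: [3.138, -0.001, -0.276]
wrist_force: [-7.0, -16.4, 15.6]
finger_gap: 11.3
finger_force: 60.1
```

Run:
```python
from m import *
s=manip.read_state();F=s['wrist_force'];print(s['eef_pos'],s['eef_rot'],'Fs',F[:2]@D,'FL',F[:2]@N,F[2],s['moment'],s['finger_gap'])
```

```text
[513.53753055  59.1361076   96.41722104] [ 3.13784346e+00 -9.08823655e-04 -2.75951213e-01] Fs -17.67118870768924 FL 2.5515280058409346 15.614605614704987 [-3.75010873  1.36639563  0.11275858] 11.281828917887806
```

step_arm(
  series=[0,0,-0.0,0,1,0,0,0.5,0,1,0,0,0.5,0,1,0,0,0.5,0,1,0,0,0.5,0,1,0,0,0.4,0,1,0,0,0,0,1],
)

```text
clock: 28.78
eef_pos: [513.5, 59.1, 98.7]
eef_rot: [3.138, -0.001, -0.276]
wrist_force: [-6.2, -17.0, 13.2]
finger_gap: 11.5
finger_force: 60.1
```

step_arm(
  series=[0,0,0.3,0,1,0,0,0.3,0,1,0,0,0,0,1],
)

```text
clock: 29.15
eef_pos: [513.5, 59.1, 99.3]
eef_rot: [3.138, -0.001, -0.276]
wrist_force: [-6.6, -16.7, 12.6]
finger_gap: 11.6
finger_force: 60.0
```

step_arm(
  series=[0,0,0.3,0,1,0,0,0.3,0,1,0,0,0,0,1],
)

```text
clock: 29.52
eef_pos: [513.5, 59.1, 99.7]
eef_rot: [3.138, -0.001, -0.276]
wrist_force: [-5.3, -17.0, 9.9]
finger_gap: 11.5
finger_force: 60.0
```

step_arm(
  series=[0,0,0.3,0,1,0,0,0.3,0,1,0,0,0,0,1],
)

```text
clock: 29.9
eef_pos: [513.3, 59.1, 99.7]
eef_rot: [3.138, -0.0, -0.276]
wrist_force: [-3.5, -16.4, 5.3]
finger_gap: 11.5
finger_force: 60.0
```

step_arm(
  series=[0,0,0.3,0,1,0,0,0.3,0,1,0,0,0.1,0,1,0,0,0,0,1],
)

```text
clock: 30.4
eef_pos: [513.2, 59.1, 99.9]
eef_rot: [3.138, 0.0, -0.276]
wrist_force: [-1.7, -15.1, -2.2]
finger_gap: 12.0
finger_force: 60.0
```

```bash
cat > k.py <<'E'
from m import *
s=manip.read_state();F=s['wrist_force'];print(s['clock'],s['eef_pos'],'Fs',F[:2]@D,'FL',F[:2]@N,F[2],s['moment'])
p,P=cloud('scene'); cv2.imwrite('pics/s7.png',cv2.resize(p[140:225,205:340],None,fx=5.5,fy=5.5,interpolation=2))
S=P[...,:2]@D; L=P[...,:2]@N+479.7; z=P[...,2]
for a in (-15,15):
    q=(z>55)&(z<64)&(abs(L-a)<4)&(S>120); h=np.sort(S[q]); g=np.where(np.diff(h)>3)[0]; print(a,[(h[i].round(1),h[i+1].round(1)) for i in g],h[[0,-1]].round(1))
E
python3 k.py
```

```text
30.4 [513.22935866  59.14353391  99.87328204] Fs -15.072706879809981 FL -2.1747674787974263 -2.186970027507399 [-3.62764274 -0.1969913   0.11910654]
-15 [(np.float64(150.7), np.float64(154.0)), (np.float64(157.2), np.float64(160.3)), (np.float64(178.2), np.float64(181.5)), (np.float64(206.0), np.float64(209.0)), (np.float64(217.8), np.float64(220.9)), (np.float64(224.5), np.float64(236.3)), (np.float64(239.5), np.float64(242.5)), (np.float64(279.0), np.float64(282.0)), (np.float64(284.9), np.float64(288.3)), (np.float64(294.1), np.float64(297.2)), (np.float64(321.7), np.float64(327.4))] [150.7 328.1]
15 [(np.float64(151.1), np.float64(154.2)), (np.float64(160.6), np.float64(164.0)), (np.float64(164.0), np.float64(206.8)), (np.float64(206.8), np.float64(209.9)), (np.float64(209.9), np.float64(213.2)), (np.float64(216.3), np.float64(219.3)), (np.float64(219.3), np.float64(225.4)), (np.float64(225.4), np.float64(234.8)), (np.float64(237.7), np.float64(240.7)), (np.float64(259.2), np.float64(262.3)), (np.float64(262.5), np.float64(265.6)), (np.float64(271.6), np.float64(274.7)), (np.float64(290.1), np.float64(293.2)), (np.float64(305.3), np.float64(311.5)), (np.float64(311.5), np.float64(317.5)), (np.float64(320.6), np.float64(324.0)), (np.float64(327.4), np.float64(672.6)), (np.float64(681.9), np.float64(698.9)), (np.float64(701.3), np.float64(707.1)), (np.float64(707.1), np.float64(711.7))] [148.1 711.7]
```

step_arm(
  series=[-0.05,-0.2,-0.1,0,1,-0.05,-0.2,0,0,1,0,0,0,0,0.8,0,0,0,0,0.6,0,0,0,0,0.5,0,0,0,0,0.4,0,0,0,0,0.4],
  squeeze=30,
)

```text
clock: 31.32
eef_pos: [513.5, 60.8, 100.4]
eef_rot: [-3.142, -0.0, -0.276]
wrist_force: [-0.5, 0.5, 0.4]
finger_gap: 54.8
finger_force: 0.0
```

Released; lift straight up and look.

step_arm(
  series=[0,0,5,0,0.4,0,0,15,0,0.4,0,0,30,0,0.4,0,0,40,0,0.4,-10,-40,30,0.15,0.4,-20,-50,10,0.18,0.4,-10,-40,0,0.18,0.4,0,0,0,0.18,0.4,0,0,0,0.18,0.4,0,0,0,0.18,0.4,0,0,0,0.18,0.4,0,0,0,0.18,0.4,0,0,0,0.16,0.4,0,0,0,0,0.4],
)

```text
clock: 33.08
eef_pos: [474.3, -67.6, 231.0]
eef_rot: [3.141, -0.0, 1.287]
wrist_force: [-0.7, -0.2, 0.7]
finger_gap: 56.4
finger_force: 0.0
```

```bash
cat > f.py <<'E'
from m import *
s=manip.read_state();print(s['clock'],s['eef_pos'],s['eef_rot'])
p,P=cloud('wrist'); cv2.imwrite('pics/w8.png',p); 
S=P[...,:2]@D; L=P[...,:2]@N+479.7; z=P[...,2]
for a in (-28,-13,13,28):
    q=(z>55)&(z<64)&(abs(L-a)<4)&(S>120)&(S<340); h=np.sort(S[q]); g=np.where(np.diff(h)>2)[0]; print(a,[(h[i].round(1),h[i+1].round(1)) for i in g],h[[0,-1]].round(1))
q=(z>83)&(z<120)&(abs(L)<40)&(S>120)&(S<260); print('handle',rect(np.c_[S[q],L[q]]),np.median(z[q]))
q=(z>57)&(z<63)&(abs(L)<25)&(S>130)&(S<230); print('block',rect(np.c_[S[q],L[q]]),np.median(z[q]))
E
python3 f.py
```

```text
33.075 [474.26582214 -67.64693077 230.95478309] [ 3.14054935e+00 -4.47633235e-05  1.28673918e+00]Traceback (most recent call last):
  File "f.py", line 6, in <module>
    q=(z>55)&(z<64)&(abs(L-a)<4)&(S>120)&(S<340); h=np.sort(S[q]); g=np.where(np.diff(h)>2)[0]; print(a,[(h[i].round(1),h[i+1].round(1)) for i in g],h[[0,-1]].round(1))
                                                                                                                                                     ~^^^^^^^^
IndexError: index 0 is out of bounds for axis 0 with size 0
```

View pics/w8.png

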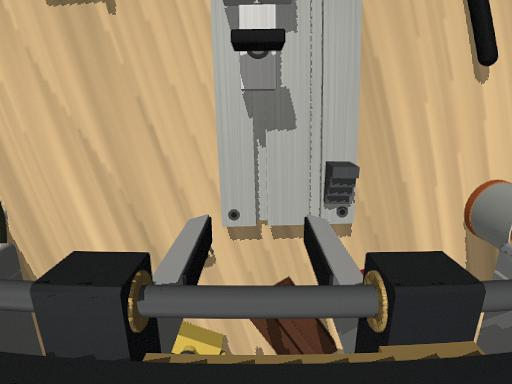

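The handle bar now lies across the block at (258,40), so the clamp is locked, and the step block at (341,183) is untouched. I'll move up for a final measurement.

step_arm(
  series=[10,38,20,0,0.4,13,48,0,0,0.4,5,18,0,0,0.4,0,0,0,0,0.4,0,0,0,0,0.4],
)

```text
clock: 33.75
eef_pos: [502.0, 35.5, 250.0]
eef_rot: [-3.141, 0.0, 1.286]
wrist_force: [0.5, 0.0, -1.0]
finger_gap: 56.6
finger_force: 0.0
```

```bash
python3 f.py
```

```text
33.75 [502.03815576  35.45606723 249.98352558] [-3.14134571e+00  2.76888724e-04  1.28612209e+00]
-28 [] [235.4 328.3]
-13 [(np.float64(172.9), np.float64(191.7)), (np.float64(227.5), np.float64(234.7))] [147.2 328.6]
13 [(np.float64(173.4), np.float64(192.3)), (np.float64(227.1), np.float64(235.4))] [147.9 328.6]
28 [] [234.7 329.2]
handle ((187.26478576660156, -0.9503803253173828), (45.293121337890625, 12.42043399810791), 89.33982849121094) 107.93596735362115
block ((188.0671844482422, -0.5746612548828125), (36.056522369384766, 81.3056640625), 89.22013092041016) 60.09130036786132
```

View pics/w8.png

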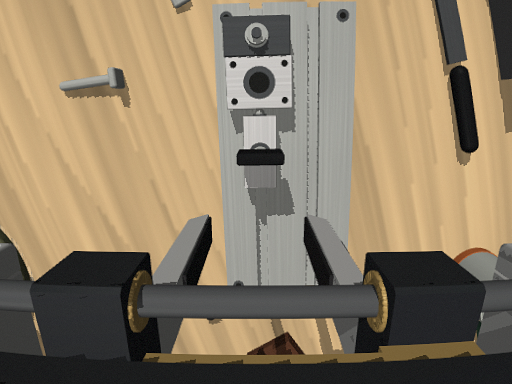

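The clamp is locked with its handle across at (260,157). The handle top at z 108 matches the 8 mm locked stud position. The workpiece is square on the stop, and about 8 mm of pin shows, so it is half-way in.

```bash
python3 -c "
from cell import manip
print(manip.sign_off())"
```

```text
the job is handed in; nothing more can be done
None
```

The side clamp is locked in the T-slot with its pin about half-way in, holding the workpiece square against the end stop (one mid-push back-off of about 6 mm to square it), and the job is handed in at about 34 s.

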